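# Zero a thickness gauge and hold it square on the marked spot of a tilted weldment

### The arm

A 6-joint arm with a two-finger parallel gripper is mounted at the origin on the work surface. World frame = base frame: x ahead of the robot, y to its left, z up, the work surface at z = 0. Lengths are in m, angles in rad, forces in N, time in s.
With the tool pointing down it reaches from about 0.35 to 0.775 m from the base axis. Payload 5.5 kg.
Tool frame: the origin (TCP) lies on the centre line of the jaws, within the pads' length; the fingertips stand 14 mm ahead of it and the grasp point (between the pads) lies 5 mm behind it (env.tcp_to_tips is the distance from the TCP to the fingertips, in m); z points along the fingers, y is the direction in which the jaws open and shut (so a half turn about z gives the same grasp; the last joint's range is limited). The gripper opens to 85 mm and grips with 20 to 120 N. Pads are 22 mm wide; open, the fingers measure 114 mm over their backs; the gripper's body (76 mm by 85 mm) begins 54 mm behind the grasp point. The pads swing forward as they close: fully open they stand 13 mm farther back than shut.
Start: joints at [-1.286, 0.313, 0.046, 1.304, 0, 1.431], TCP at [0.237, -0.524, 0.245] pointing down, gripper open.
Joint ranges: [-2.76, 2.76], [-0.86, 1.69], [-1.03, 1.26], [-2.2, 2.34], [-1.47, 1.5], [-3.14, 3.14]. Speed limits (rad/s): [2.57, 2.57, 3.14, 3.14, 3.14, 3.14].

### API

Orientations are given as a rotation vector (axis times angle).
In Python, from cell import state, vision, job, env gives the robot as it stands.
- The arm moves only by the tool play_rows, never from a script. Its arguments are lists of equal length, an entry for each row: "offset": the shift along the tool's x, y, z in mm, a list of three; "delta_rot": the turn, a rotation vector about the tool's x, y, z in degrees, a list of three; "hand": the gripper's target within -1 to 1 (fully open at 1, half-way at 0, shut at -1). In form: {"offset": [[x, y, z], ...], "delta_rot": [[wx, wy, wz], ...], "hand": [hand, ...]}. A call has 1 to 10 rows; each row shifts and turns the commanded pose from where the row before left it, along the tool's axes as they then stand; what a row does not reach is not made up. A row lasts 1/10 s, in which the tool goes at most 50 mm and 8.59 degrees, less where a joint would pass 70% of its speed; a pose out of reach is approached as far as the arm can. A call with a gripper value outside its range is refused whole. The fingers move at their own pace and stop on an object; "squeeze" is the grip in N (left out, the last holds). Time passes only in rows, so rows that do not move let the fingers close. It gives the time, the measured TCP pose, the force and the opening at its end, in the units of the state.
- state(): the state, without advancing time (a new reading comes with each control period).
- vision.snapshot(name): name is "scene" or "top" or "wrist"; returns the picture (384x512x3 uint8, red, green, blue); there is no depth.
- vision.camera_info(name): a dict with "camera_matrix" (3x3 intrinsics, pixels), "world_to_cam" (4x4, takes a point from world to camera coordinates). Camera axes: x right, y down, z forward; pixel columns grow to the right and rows downward; lengths in m; the calibration is good to about 2 mm. A picture is of the moment at which its call begins: read the wrist's pose just before it. camera_info takes no time and is no camera call; for the wrist camera it gives the pose at the moment of the call.
- job.finish_job(): hands the job in, once; it reports no verdict.
The state is a dict: "time_s": time; "q": joint angles; "qd": joint speeds; "effort": joint torques, N m; "eef_pos": TCP position; "tool_rot": TCP orientation; "contact_force": force on the tool from outside, world axes, zero at the start; "torque": the same for the moment, N m; "width": finger opening in m.
Only numpy, scipy, OpenCV 4.12 (cv2) and the standard library are available. Lean on these libraries where they do the work, as an engineer would, in place of code of your own. Each camera call takes 0.05 s, during which the arm holds its last target. There are 200 camera calls.

### The job

Take the orange thickness gauge out of its black stand and zero it first: press its spring tip gently, upright, on the middle of the brass reference disc for about a second. Then put the tip on the middle of the yellow ring on the steel weldment, with the gauge square to that sloping face and the tip pushed in about half its travel, and finish there: the program ends with the gripper still holding the gauge pressed lightly on the spot. Leave everything else on the bench where it is and do not turn the tilting bed.

Things in the scene. Friction and masses are not known exactly. Their poses are not given: they have to be found in the camera images.
- gauge: Thickness gauge, 160 g, upright in the stand. Origin: on its axis at the lower end of its nose; z up the axis. Steel nose 22 mm diameter from 0 to 30 mm up; black flange 38 mm diameter, 30 to 35 mm, resting on the stand's top; orange grip 28 x 28 mm, flats facing its x and y, 35 to 75 mm: grip it there; black head 18 x 18 mm, 75 to 84 mm. A brass spring tip sticks 14 mm out below the nose.
- tip (a joint): Travel of the gauge's spring tip: 0 m sticking out freely, 0.010 m pushed fully in. Spring: 1.4 N starts it moving, about 5 N at half travel, about 8.4 N fully in.
- tip_end (a point): The lower end of the brass spring tip, a pin of 12 mm diameter with a half-round end, on the gauge's axis: 14 mm below the gauge's origin when free.
- stand: Black square block 75 x 75 mm, 50 mm high, on a thin 95 mm square grey foot, fixed to the bench, with an upright through hole of 28 mm in the middle, in which the gauge's nose hangs. Origin: centre of its underside on the bench.
- reference: Fixed zero block: blue base 75 x 75 x 20 mm with a brass disc of 44 mm diameter and 12 mm height on it. Origin: centre of its underside on the bench.
- reference_top (a point): Middle of the brass disc's level top face, 32 mm above the bench; z up.
- positioner: Blue welding positioner fixed to the bench: foot 160 x 150 x 12 mm, two cheeks 106 mm high, 134 mm over their outsides, a knob on the left one. Between them a bed on a stiff hinge along y, 78 mm up, tilted 9 to 26 degrees so that its face leans to -x. On it the weldment: a steel plate 120 x 80 mm with an 8 mm rib, 27 mm high, across its lower end. Origin: centre of the foot's underside.
- mark (a point): Middle of the yellow ring (30 mm outside diameter, with a small yellow dot) on the weldment's sloping face, 28 mm out from the hinge axis. z points out of the face, square to it; x points up the slope; the rib begins 46 mm away down the slope.
- coupon: Loose steel plate 100 x 60 x 10 mm with a red ring: not the part to be measured; leave alone.
- spray: Upright spray can, 60 mm diameter, 190 mm high; leave alone.
- wrench: Steel wrench lying on the bench; leave alone.
- driver: Screwdriver lying on the bench; leave alone.
- jar: Closed jar, 68 mm diameter, 90 mm high; leave alone.
- tube: Upright steel tube offcut, 42 mm diameter, 70 mm high; leave alone.
There are look-alikes about, which are no part of the job. Leave any pink look-alike of the gauge alone.

How it is judged:
By the outcome, as a careful person would: the job done as asked, in the order asked, and still so for the second after the job is handed in, while the arm keeps its last pose, push and grip.
It also fails if it takes over 48 s, if anything falls off the work surface, if the arm or the gripper's body presses on something with over 40 N, if the wrist force passes 120 N, or if a joint passes its speed limit or range.

## Working session

There is one attempt and no reset: what is moved stays moved. The work goes in short steps, Python scripts to look and compute and a tool call to move; the robot and the scene stay as the last step left them, time stands still between calls to the robot, and variables do not carry over. Pictures are saved under pics/ and viewed, about 8 in all and at most 12, crops included, and the job is handed in when it is done.

Besides the shell and the picture viewer there is one more tool, called as name(argument=value, ...) on one line, values as JSON. play_rows: Moves the arm, as the interface text tells. Its arguments: {"type":"object","properties":{"offset":{"type":"array","items":{"type":"array","items":{"type":"number"}}},"delta_rot":{"type":"array","items":{"type":"array","items":{"type":"number"}}},"hand":{"type":"array","items":{"type":"number"}},"squeeze":{"type":"number"}},"required":["offset","delta_rot","hand"]}

```bash
mkdir -p pics; ls
cat > h.py <<'E'
import sys,cv2,numpy as np
from cell import state,vision,job,env
def snap(n,f):
    ci=vision.camera_info(n); im=vision.snapshot(n); cv2.imwrite(f'pics/{f}.png',im[...,::-1]); np.savez(f'pics/{f}.npz',im=im,K=ci['camera_matrix'],T=ci['world_to_cam']); return im,np.array(ci['camera_matrix']),np.array(ci['world_to_cam'])
def load(f):
    d=np.load(f'pics/{f}.npz'); return d['im'],d['K'],d['T']
def ray(K,T,u,v):
    d=T[:3,:3].T@np.linalg.solve(K,[u,v,1.]); c=-T[:3,:3].T@T[:3,3]; return c,d/np.linalg.norm(d)
def plane(K,T,u,v,z):
    c,d=ray(K,T,u,v); return c+d*(z-c[2])/d[2]
def proj(K,T,p):
    q=K@(T[:3,:3]@np.asarray(p)+T[:3,3]); return q[:2]/q[2]
E
python3 - <<'E'
from h import *
a=snap('scene','s0')[0];b=snap('top','t0')[0]
cv2.imwrite('pics/both.png',np.hstack([a,b])[...,::-1][:, :])
im=cv2.imread('pics/both.png');cv2.imwrite('pics/both.png',cv2.resize(im,(800,300)))
for n in('scene','top'):
    i=vision.camera_info(n);T=np.array(i['world_to_cam']);print(n,-T[:3,:3].T@T[:3,3],T[2,:3],i['camera_matrix'][0])
print(state(),env.tcp_to_tips)
E
```

```text
pics
scene [ 1.17163229 -0.01642875  0.96275235] [-0.57836232  0.02286999 -0.81545937] [371.43082831   0.         254.39467459]
top [ 0.46486116 -0.01044628  1.36137852] [ 0.08108025 -0.00451541 -0.99669735] [394.92786689   0.         265.22528022]
{'time_s': 0.1, 'q': array([-1.28556981e+00,  3.13972917e-01,  4.51109291e-02,  1.30361144e+00,
       -1.33943222e-05,  1.43117324e+00]), 'qd': array([ 0.00063664, -0.0018034 ,  0.00333203,  0.00057702, -0.00085858,
       -0.000163  ]), 'effort': array([ 1.99560323e-03, -4.81725597e+01,  2.99243456e+01,  1.27841695e-02,
       -1.36445296e-04, -6.56461040e-06]), 'eef_pos': array([ 0.23685953, -0.52347878,  0.24447844]), 'tool_rot': array([-3.06934359e+00, -6.61992122e-01,  2.12489334e-04]), 'contact_force': array([-0.09897512,  0.23089402, -0.1336805 ]), 'torque': array([-0.0053032 ,  0.0196666 , -0.05645371]), 'width': 0.08541132972245977} 0.014
```

View pics/s0.png

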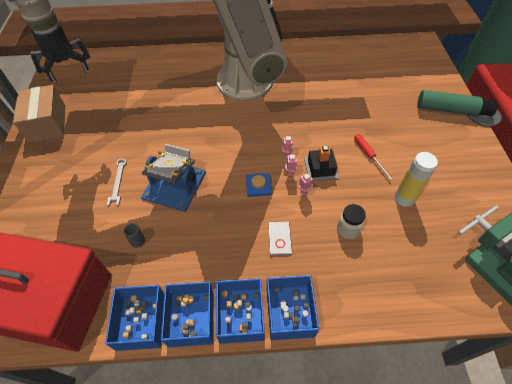

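View pics/t0.png

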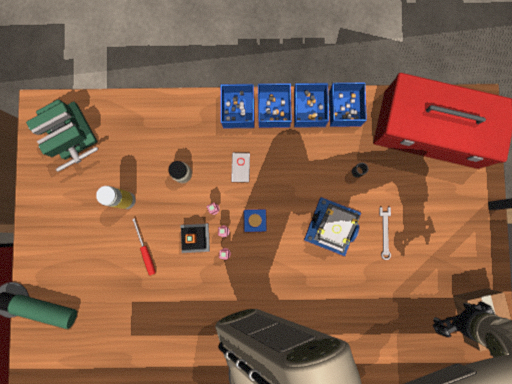

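The scene view shows the orange gauge in its black stand at (322,160), with three pink look-alikes at (288,145), (291,163) and (306,183). The brass disc is at (259,182) and the positioner at (173,170). In the top view these are the gauge at (190,238), the disc at (255,221) and the positioner at (335,228). The orange one in the black stand is the gauge meant. I'll check it in one enlarged crop.

Run:
```python
from h import *
s,Ks,Ts=load('s0');t,Kt,Tt=load('t0')
f=lambda im,x,y,w,h,k:cv2.resize(im[y:y+h,x:x+w],None,fx=k,fy=k,interpolation=cv2.INTER_CUBIC)
A=np.hstack([f(t,175,195,80,75,5),f(t,300,190,80,75,5)])[:,:,::-1]
B=np.hstack([f(s,275,130,80,60,5)[:300],f(s,135,140,80,60,5)])[:,:,::-1]
cv2.imwrite('pics/c1.png',np.vstack([A[:300],B]))
cv2.imwrite('pics/c1.png',np.vstack([A[:300],B]))
def cent(im,m,box):
    x,y,w,h=box; k=np.zeros(m.shape,np.uint8);k[y:y+h,x:x+w]=m[y:y+h,x:x+w]
    n,l,st,c=cv2.connectedComponentsWithStats(k); 
    return [(st[i].tolist(),c[i].round(1).tolist()) for i in range(1,n) if st[i,4]>8]
for nm,im,K,T,bg,bd in(('top',t,Kt,Tt,(175,215,40,45),(240,205,30,35)),('scene',s,Ks,Ts,(305,140,35,45),(243,170,32,28))):
    h=cv2.cvtColor(im,cv2.COLOR_RGB2HSV)
    H,S,V=h[...,0].astype(int),h[...,1],h[...,2]
    print(nm,'orange',cent(im,((H<18)&(H>3)&(S>190)&(V>120)).astype(np.uint8),bg))
    print(nm,'brass',cent(im,((H>8)&(H<30)&(V>90)).astype(np.uint8),bd),'blue',cent(im,((H>100)&(H<125)&(S>120)).astype(np.uint8),(bd[0]-5,bd[1]-5,bd[2]+10,bd[3]+10)))
    print(nm,'yellow',cent(im,((H>22)&(H<34)&(S>120)&(V>110)).astype(np.uint8),(300,190,80,75) if nm=='top' else (135,140,80,75)))
    print(nm,'black',cent(im,((V<60)).astype(np.uint8),bg))
```

```text
top orange []
top brass [([240, 205, 30, 35, 505], [254.6, 223.9]), ([249, 214, 12, 13, 127], [254.5, 220.0])] blue [([244, 210, 22, 22, 300], [254.7, 220.2])]
top yellow [([321, 229, 3, 5, 10], [322.1, 230.7]), ([343, 238, 7, 5, 17], [345.1, 239.9])]
top black [([181, 227, 25, 23, 411], [194.0, 237.7])]
scene orange []
scene brass [([243, 170, 32, 28, 319], [259.0, 181.4]), ([252, 175, 14, 13, 145], [258.2, 181.2])] blue [([246, 174, 25, 22, 325], [258.4, 186.2])]
scene yellow []
scene black [([308, 150, 29, 28, 427], [322.4, 166.9])]
```

View pics/c1.png

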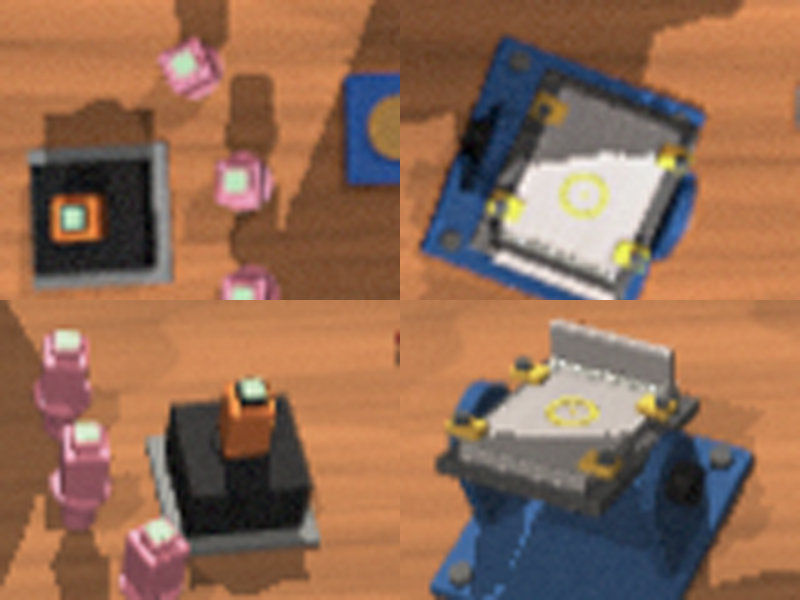

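The crop confirms it: the orange square grip in the black stand, top view (190,238), is the gauge. The ring is on the bright part of the plate at top view about (336.6,229). The three pink ones are decoys.

```bash
cat >> h.py <<'E'
def tri(obs):
    A=np.zeros((3,3));b=np.zeros(3);L=[]
    for K,T,(u,v) in obs:
        c,d=ray(K,T,u,v);P=np.eye(3)-np.outer(d,d);A+=P;b+=P@c;L.append((c,P))
    p=np.linalg.solve(A,b);return p,[round(1e3*np.linalg.norm(P@(p-c)),1) for c,P in L]
E
python3 - <<'E'
from h import *
s,Ks,Ts=load('s0');t,Kt,Tt=load('t0')
S=lambda x,y:(Ks,Ts,(135+x/5-.4,140+y/5-.4)); 
S1=lambda x,y:(Ks,Ts,(275+x/5-.4,130+y/5-.4))
A1=lambda x,y:(Kt,Tt,(175+x/5-.4,195+y/5-.4))
A2=lambda x,y:(Kt,Tt,(300+x/5-.4,190+y/5-.4))
P=lambda n,r:print(n,(r[0]*1e3).round(1),r[1])
P('mark',tri([S(572-400,412-300),A2(584-400,195)]))
P('headtop',tri([S1(253,388-300),A1(73,218)]))
P('disc',tri([(Ks,Ts,(258.5,181.2)),(Kt,Tt,(254.5,220.2))]))
print(plane(Kt,Tt,254.5,220.2,.032),plane(Ks,Ts,258.5,181.2,.032))
r=A1(73,218);print('head plane',plane(Kt,Tt,*r[2],.104)); r=S1(253,88);print(plane(Ks,Ts,*r[2],.104))
# stand corners on top z=.05
for c in [(30,160),(152,148),(158,272),(36,278)]: r=A1(*c);print('std',plane(Kt,Tt,*r[2],.05).round(4))
# foot corners z=.012
for c in [(505-400,38),(706-400,115),(423-400,250)]: r=A2(*c);print('foot',plane(Kt,Tt,*r[2],.012).round(4))
i=vision.camera_info('wrist');T=np.array(i['world_to_cam']);print('wrist',-T[:3,:3].T@T[:3,3],T[:3,:3],i['camera_matrix'])
E
```

```text
mark [ 476.3 -240.6  103.5] [np.float64(0.6), np.float64(0.6)]
headtop [452.8 227.6 102.9] [np.float64(1.0), np.float64(1.0)]
disc [509.4  21.5  25.5] [np.float64(0.9), np.float64(0.9)]
[0.50913731 0.02051831 0.032     ] [0.51396737 0.02215244 0.032     ]
head plane [0.45266476 0.22636234 0.104     ]
[0.45368641 0.22838211 0.104     ]
std [0.4908 0.265  0.05  ]
std [0.4976 0.1843 0.05  ]
std [0.4159 0.1805 0.05  ]
std [0.4131 0.2608 0.05  ]
foot [ 0.5855 -0.2068  0.012 ]
foot [ 0.5307 -0.3431  0.012 ]
foot [ 0.4415 -0.1473  0.012 ]
wrist [ 0.30804298 -0.49043466  0.37228753] [[ 0.41267159 -0.91087703 -0.00228122]
 [-0.86710615 -0.39360583  0.30528899]
 [-0.27897863 -0.12400603 -0.95225702]] [[295.41190642   0.         258.35589558]
 [  0.         295.41190642 189.58037362]
 [  0.           0.           1.        ]]
```

```bash
cat >> h.py <<'E'
from scipy.spatial.transform import Rotation as Ro
def toolR(yaw_y,n=(0,0,1)):
    # tool z = -n, tool y as close as possible to world heading yaw_y (deg)
    z=-np.array(n,float);z/=np.linalg.norm(z);a=np.radians(yaw_y);y=np.array([np.cos(a),np.sin(a),0]);y-=z*(y@z);y/=np.linalg.norm(y)
    return Ro.from_matrix(np.array([np.cross(y,z),y,z]).T)
def plan(p,R,vmax=45,n=None,p0=None,R0=None,dec=1):
    s=state();p0=s['eef_pos'] if p0 is None else np.array(p0);R0=Ro.from_rotvec(s['tool_rot']) if R0 is None else R0
    p=np.array(p);rv=(R0.inv()*R).as_rotvec(degrees=True)
    n=n or int(np.ceil(max(np.linalg.norm(p-p0)*1e3/vmax,np.linalg.norm(rv)/8.3,1)))
    w=np.round(rv/n,2);q=p0.copy();C=R0;o=[]
    for i in range(n):
        d=np.round(C.inv().apply(p0+(p-p0)*(i+1)/n-q)*1e3,dec);o.append(d.tolist());q=q+C.apply(d/1e3);C=C*Ro.from_rotvec(w,degrees=True)
    print(n,'rows',o,'rot',w.tolist(),'end err mm',((q-p)*1e3).round(2));return q,C
E
python3 - <<'E'
from h import *
plan([.476,-.24,.26],toolR(-22.5))
E
```

```text
9 rows [[37.2, -17.7, -1.7], [38.5, -14.6, -1.7], [39.7, -11.3, -1.7], [40.4, -8.0, -1.7], [41.0, -4.5, -1.7], [41.2, -1.1, -1.8], [41.1, 2.4, -1.7], [40.8, 5.8, -1.7], [40.2, 9.2, -1.8]] rot [-0.01, -0.01, -4.8] end err mm [0.03 0.02 0.02]
```

play_rows(offset=[[37, -18, -2], [38.5, -14.5, -2], [39.5, -11.5, -2], [40.5, -8, -2], [41, -4.5, -2], [41, -1, -1], [41, 2.5, -1], [41, 6, -2], [40, 9, -2], [0, 0, 0]], delta_rot=[[0, 0, -4.8], [0, 0, -4.8], [0, 0, -4.8], [0, 0, -4.8], [0, 0, -4.8], [0, 0, -4.8], [0, 0, -4.8], [0, 0, -4.8], [0, 0, -4.8], [0, 0, 0]], hand=[1, 1, 1, 1, 1, 1, 1, 1, 1, 1])

```text
time_s: 1.1
eef_pos: [0.4779, -0.2369, 0.2612]
tool_rot: [-2.604, -1.756, -0.002]
contact_force: [-0.2, 0.0, -0.2]
width: 0.0854
```

Run:
```python
from h import *
im,K,T=snap('wrist','w1');s=state();print(s['time_s'],s['eef_pos'],s['tool_rot'])
cv2.imwrite('pics/w1b.png',cv2.resize(im,(800,600),interpolation=cv2.INTER_CUBIC)[...,::-1])
print(proj(K,T,[.4763,-.2406,.1035]))
```

```text
1.15 [ 0.47669527 -0.23856132  0.26097205] [-2.60739110e+00 -1.75149285e+00  4.07467345e-04]
[258.86748058 181.89228148]
```

View pics/w1b.png

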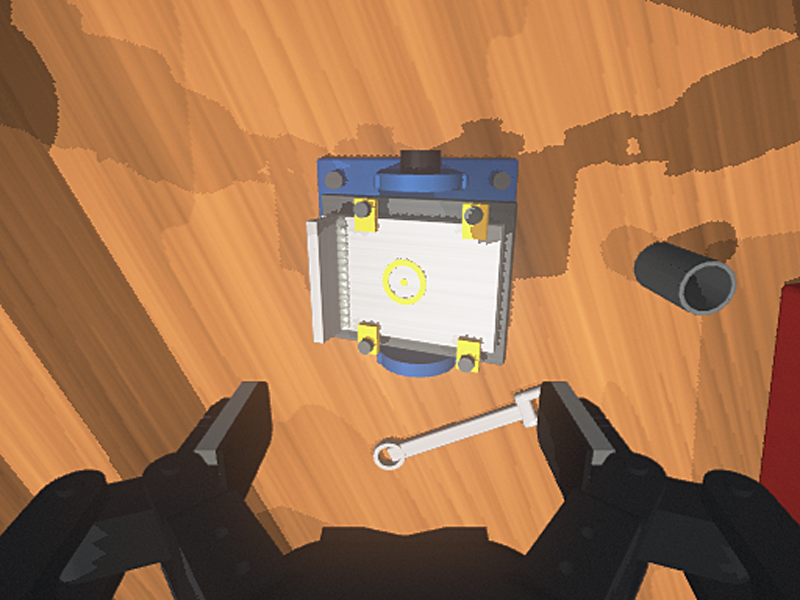

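Wrist view: the ring is at about (258.5,180), close to the predicted (258.9,181.9), with the rib to its left and four clamp bolts around it. I'll take two side-shifted wrist views to triangulate the tilt.

play_rows(offset=[[0, -40, 0], [0, -40, 0], [0, -40, 0], [0, 0, 0]], delta_rot=[[0, 0, 0], [0, 0, 0], [0, 0, 0], [0, 0, 0]], hand=[1, 1, 1, 1])

```text
time_s: 1.55
eef_pos: [0.3599, -0.1927, 0.2607]
tool_rot: [-2.611, -1.741, 0.003]
contact_force: [1.5, -0.6, 0.5]
width: 0.0853
```

```bash
python3 -c "
from h import *
snap('wrist','w2');snap('wrist','w2')"
```

play_rows(offset=[[0, 45, 0], [0, 45, 0], [0, 45, 0], [0, 45, 0], [0, 40, 0], [0, 0, 0]], delta_rot=[[0, 0, 0], [0, 0, 0], [0, 0, 0], [0, 0, 0], [0, 0, 0], [0, 0, 0]], hand=[1, 1, 1, 1, 1, 1])

```text
time_s: 2.25
eef_pos: [0.5726, -0.2818, 0.2571]
tool_rot: [-2.611, -1.745, 0.001]
contact_force: [0.8, 0.0, -0.5]
width: 0.085
```

Run:
```python
from h import *
snap('wrist','w3');im3,K3,T3=snap('wrist','w3');im2,K2,T2=load('w2')
o=[]
for im,K,T in((im2,K2,T2),(im3,K3,T3)):
    u,v=proj(K,T,[.4763,-.2406,.1035]);print(u,v)
    x,y=int(u)-75,int(v)-80;x=max(0,min(x,362));y=max(0,y);print('crop',x,y)
    c=im[y:y+150,x:x+150];o.append(cv2.resize(c,(400,400),interpolation=cv2.INTER_CUBIC))
o=np.vstack([np.hstack(o)]);cv2.imwrite('pics/c2.png',o[...,::-1])
for nm,(im,K,T) in dict(w1=load('w1'),w2=(im2,K2,T2),w3=(im3,K3,T3)).items():
    h=cv2.cvtColor(im,cv2.COLOR_RGB2HSV);H,S,V=[h[...,i].astype(int) for i in range(3)]
    m=((H>22)&(H<35)&(S>90)&(V>90)).astype(np.uint8)
    n,l,st,c=cv2.connectedComponentsWithStats(m);print(nm,[(st[i].tolist(),c[i].round(1).tolist()) for i in range(1,n) if st[i,4]>5])
```

```text
381.9343399787066 176.85693279786173
crop 306 96
156.3063363758454 177.69765137332874
crop 81 97
w1 [([226, 127, 9, 4, 21], [228.9, 127.9]), ([236, 128, 4, 4, 7], [238.1, 128.9]), ([295, 130, 8, 23, 94], [298.0, 142.4]), ([227, 133, 13, 16, 141], [233.6, 142.0]), ([245, 166, 28, 29, 296], [258.3, 180.2]), ([256, 178, 5, 5, 17], [258.0, 180.4]), ([229, 207, 13, 20, 126], [235.1, 214.3]), ([292, 217, 15, 22, 175], [299.4, 225.0])]
w2 [([351, 132, 16, 11, 150], [358.3, 137.7]), ([366, 160, 33, 30, 352], [382.0, 174.9]), ([379, 173, 5, 5, 20], [381.0, 175.1]), ([344, 203, 16, 19, 167], [351.4, 209.8]), ([416, 212, 20, 20, 202], [425.2, 218.6]), ([430, 226, 4, 7, 15], [431.9, 229.2])]
w3 [([120, 122, 7, 3, 11], [122.4, 122.6]), ([128, 123, 4, 4, 7], [130.0, 124.0]), ([180, 124, 5, 4, 14], [181.6, 125.5]), ([181, 125, 15, 23, 173], [189.1, 140.0]), ([122, 128, 12, 16, 116], [127.8, 137.7]), ([143, 161, 26, 30, 284], [155.4, 175.6]), ([153, 174, 5, 5, 17], [155.1, 176.2]), ([132, 204, 13, 20, 114], [138.1, 211.0]), ([188, 213, 13, 13, 120], [194.0, 218.8]), ([196, 227, 6, 8, 29], [199.4, 231.0])]
```

View pics/c2.png

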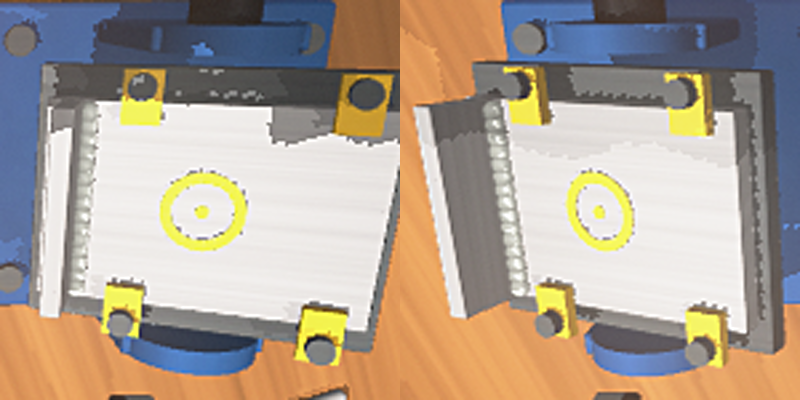

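Run:
```python
from h import *
_,K2,T2=load('w2');_,K3,T3=load('w3');_,K1,T1=load('w1');_,Ks,Ts=load('s0');_,Kt,Tt=load('t0')
k=150/400
a=lambda x,y:(K2,T2,(306+(x+.5)*k-.5,96+(y+.5)*k-.5))
b=lambda x,y:(K3,T3,(81+(x-400+.5)*k-.5,97+(y+.5)*k-.5))
dot=tri([(K1,T1,(258,180.4)),(K2,T2,(381,175.1)),(K3,T3,(155.1,176.2))]);print('dot',dot)
ring=tri([(K1,T1,(258.5,180)),(K2,T2,(382,174.7)),(K3,T3,(155.6,175.6))]);print('ring',ring)
L=[((160,124),(550,124)),((121,123),(522,120)),((337,133),(673,133)),((385,137),(712,134)),((107,284),(536,284)),((143,288),(572,289)),((303,306),(687,307)),((347,312),(725,311))]
P=[]
for p,q in L: r=tri([a(*p),b(*q)]);P.append(r[0]);print((r[0]*1e3).round(1),r[1])
P=np.array(P);c=P.mean(0);n=np.linalg.svd(P-c)[2][2];n*=np.sign(n[2]);print('n',n,'tilt',np.degrees(np.arccos(n[2])),'heading',np.degrees(np.arctan2(n[1],n[0]))-180,'res',((P-c)@n*1e3).round(1),'above dot',(c-dot[0])@n)
B=[((143,87),(517,87)),((366,93),(681,92)),((120,322),(548,323)),((320,349),(702,349))]
Q=np.array([tri([a(*p),b(*q)])[0] for p,q in B]);c=Q.mean(0);n=np.linalg.svd(Q-c)[2][2];n*=np.sign(n[2]);print('bolts n',n,np.degrees(np.arccos(n[2])),np.degrees(np.arctan2(n[1],n[0]))-180,((Q-c)@n*1e3).round(1))
# weld-side and plate-right edges lie in face: left plate edge & right edge points
for e in (P,):
    pass
# foot yaw by wrist w1 corners at z=.012 (800x600 coords)
for u,v in((318,158),(518,158)): print('foot',plane(K1,T1,(u+.5)*.64-.5,(v+.5)*.64-.5,.012))
# bolts direction in-plane -> yaw
d=(P[4:].mean(0)-P[:4].mean(0));print('hinge dir heading',np.degrees(np.arctan2(d[1],d[0])),d)
```

```text
dot (array([ 0.47597821, -0.23874112,  0.10334879]), [np.float64(0.1), np.float64(0.2), np.float64(0.1)])
ring (array([ 0.47681004, -0.23841333,  0.10385409]), [np.float64(0.1), np.float64(0.1), np.float64(0.0)])
[ 472.8 -203.    97. ] [np.float64(0.2), np.float64(0.2)]
[ 461.1 -198.1   91.2] [np.float64(0.3), np.float64(0.3)]
[ 520.5 -221.9  122. ] [np.float64(0.1), np.float64(0.1)]
[ 533.3 -227.4  125.9] [np.float64(0.4), np.float64(0.4)]
[ 435.9 -256.1   96. ] [np.float64(0.0), np.float64(0.0)]
[ 448.4 -263.    96.7] [np.float64(0.2), np.float64(0.2)]
[ 496.  -280.6  120.3] [np.float64(0.0), np.float64(0.0)]
[ 509.  -286.7  123.6] [np.float64(0.3), np.float64(0.3)]
n [-0.35756554  0.15043255  0.92169243] tilt 22.825228652929603 heading -22.817133580620776 res [-1.1 -1.4  2.1  0.3  3.3 -1.6  0.5 -2.1] above dot 0.0016932084747073326
bolts n [-0.33357796  0.13983487  0.93229392] 21.204733620299578 -22.743283316755623 [-0.3  0.3  0.3 -0.3]
foot [ 0.44205743 -0.14430865  0.012     ]
foot [ 0.58715067 -0.20293194  0.012     ]
hinge dir heading -112.61843106210058 [-0.02459585 -0.05903421  0.00013835]
```

Tilt is about 22° (bolt plane 21.2°, clamp plane 22.8°, offset from the foot centre 21.8°). Heading is -22.5° and the mark is at about (0.4764,-0.2386,0.1037), where 78+28cos22° gives 104. Now to the gauge.

Run:
```python
from h import *
plan([.453,.227,.26],toolR(-2))
```

```text
12 rows [[35.3, -25.1, -0.0], [36.1, -24.0, -0.0], [36.7, -22.9, -0.0], [37.5, -21.9, -0.1], [38.0, -20.7, 0.0], [38.7, -19.5, -0.0], [39.2, -18.4, -0.0], [39.7, -17.2, -0.1], [40.3, -16.0, -0.0], [40.7, -14.8, -0.1], [41.1, -13.6, 0.0], [41.6, -12.4, -0.0]] rot [-0.01, -0.0, -1.71] end err mm [-0.03  0.04 -0.04]
```

play_rows(offset=[[35.5, -25, 0], [36, -24, 0], [36.5, -23, 0], [37.5, -22, 0], [38, -20.5, 0], [38.5, -19.5, 0], [39, -18.5, 0], [40, -17, 0], [40, -16, 0], [41, -15, 0]], delta_rot=[[0, 0, -1.7], [0, 0, -1.7], [0, 0, -1.7], [0, 0, -1.7], [0, 0, -1.7], [0, 0, -1.7], [0, 0, -1.7], [0, 0, -1.7], [0, 0, -1.7], [0, 0, -1.7]], hand=[1, 1, 1, 1, 1, 1, 1, 1, 1, 1])

```text
time_s: 3.35
eef_pos: [0.4702, 0.1444, 0.2621]
tool_rot: [2.324, 2.113, 0.002]
contact_force: [0.6, -0.2, 0.0]
width: 0.0856
```

play_rows(offset=[[41, -13.5, 0], [41.5, -12.5, 0], [0, 0, 0], [0, 0, 0]], delta_rot=[[0, 0, -1.7], [0, 0, -1.7], [0, 0, 0], [0, 0, 0]], hand=[1, 1, 1, 1])

```text
time_s: 3.75
eef_pos: [0.4513, 0.228, 0.2618]
tool_rot: [2.258, 2.183, 0.001]
contact_force: [0.1, 0.6, 0.6]
width: 0.0858
```

Run:
```python
from h import *
im,K,T=snap('wrist','w4');s=state();print(s['time_s'],s['eef_pos'],s['tool_rot'])
u,v=proj(K,T,[.453,.227,.104]);print(u,v);x,y=int(u)-90,int(v)-80;print('crop',x,y)
cv2.imwrite('pics/w4b.png',cv2.resize(im[y:y+150,x:x+200],(800,600),interpolation=cv2.INTER_CUBIC)[...,::-1])
```

```text
3.8 [0.45174158 0.22718858 0.261712  ] [2.26030126e+00 2.18071266e+00 5.40821001e-04]
260.15891387521486 178.88277684843257
crop 170 98
```

View pics/w4b.png

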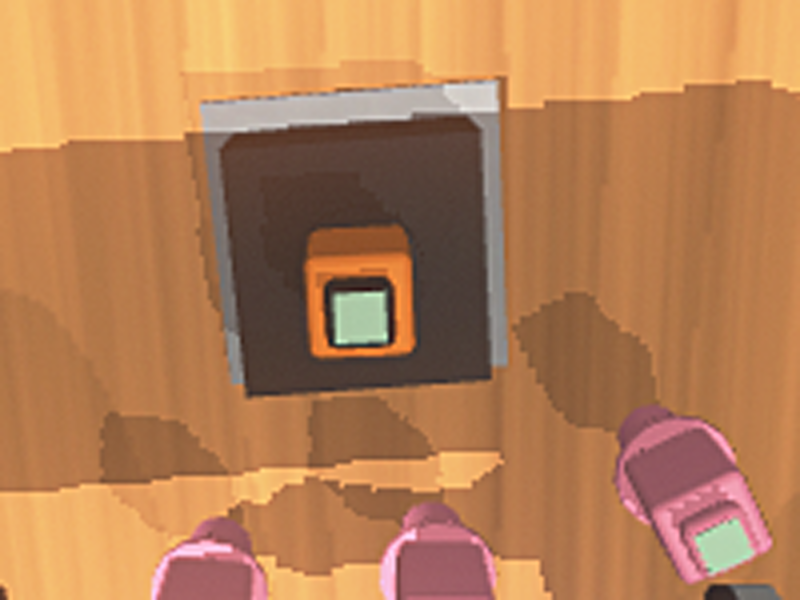

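Run:
```python
from h import *
im,K,T=load('w4')
g=lambda x,y:(170+(x+.5)/4-.5,98+(y+.5)/4-.5)
P=np.array([plane(K,T,*g(*c),.095) for c in((307,262),(410,253),(414,355),(313,359))])*1e3
print(P.round(1),P.mean(0));
for i in range(4): d=P[(i+1)%4]-P[i];print(np.linalg.norm(d).round(1),np.degrees(np.arctan2(d[1],d[0])).round(1))
print(plane(K,T,*g(360,318),.104))
for i in((201,102),(500,80),(508,366)): print('foot',plane(K,T,*g(*i),.002))
S=np.array([plane(K,T,*g(*i),.05) for i in((221,140),(484,120),(491,378),(246,396))]);print(S.mean(0),S)
plan([.453,.2265,.150],toolR(1))
```

```text
[[439.5 241.6  95. ]
 [465.7 243.   95. ]
 [466.2 215.9  95. ]
 [439.9 215.7  95. ]] [452.82807589 229.05490831  95.        ]
26.3 3.2
27.1 -88.9
26.4 -179.6
25.9 90.8
[0.4525232  0.22884437 0.104     ]
foot [0.40337131 0.27439978 0.002     ]
foot [0.49933916 0.27807708 0.002     ]
foot [0.50248175 0.18201561 0.002     ]
[0.45297743 0.23076147 0.05      ] [[0.41450886 0.2677217  0.05      ]
 [0.48920686 0.27081683 0.05      ]
 [0.49131903 0.19388532 0.05      ]
 [0.41687495 0.19062205 0.05      ]]
3 rows [[-0.2, 0.4, 37.2], [-0.2, 0.4, 37.3], [-0.2, 0.4, 37.2]] rot [0.02, 0.01, -1.02] end err mm [-0.02  0.05  0.01]
```

Run:
```python
from h import *
plan([.4527,.2285,.0735],toolR(1.5),n=6)
```

```text
6 rows [[0.2, 0.1, 31.4], [0.3, 0.2, 31.3], [0.2, 0.1, 31.4], [0.2, 0.2, 31.4], [0.3, 0.1, 31.3], [0.2, 0.2, 31.4]] rot [0.01, 0.0, -0.59] end err mm [0.03 0.02 0.01]
```

play_rows(offset=[[0.7, 0.4, 40], [0.7, 0.4, 40], [0, 0, 40], [0, 0, 35], [0, 0, 20], [0, 0, 13], [0, 0, 0], [0, 0, 0]], delta_rot=[[0, 0, -1.2], [0, 0, -1.2], [0, 0, -1.1], [0, 0, 0], [0, 0, 0], [0, 0, 0], [0, 0, 0], [0, 0, 0]], hand=[1, 1, 1, 1, 1, 1, 1, 1], squeeze=40)

```text
time_s: 4.6
eef_pos: [0.4536, 0.2278, 0.0737]
tool_rot: [2.196, 2.246, -0.0]
contact_force: [-0.4, -0.1, 0.9]
width: 0.0857
```

play_rows(offset=[[0, 0, 0], [0, 0, 0], [0, 0, 0], [0, 0, 0], [0, 0, 0], [0, 0, 0], [0, 0, 0], [0, 0, 0], [0, 0, 0], [0, 0, 0]], delta_rot=[[0, 0, 0], [0, 0, 0], [0, 0, 0], [0, 0, 0], [0, 0, 0], [0, 0, 0], [0, 0, 0], [0, 0, 0], [0, 0, 0], [0, 0, 0]], hand=[-0.2, -0.4, -0.6, -0.8, -1, -1, -1, -1, -1, -1], squeeze=40)

```text
time_s: 5.6
eef_pos: [0.4535, 0.2292, 0.0738]
tool_rot: [2.193, 2.249, 0.001]
contact_force: [-0.6, -0.2, 4.6]
width: 0.0273
```

Run:
```python
from h import *
s=state();print(s['time_s'],s['eef_pos'],Ro.from_rotvec(s['tool_rot']).as_matrix().round(4),s['contact_force'],s['torque'],s['width'])
```

```text
5.6 [0.45346912 0.22919447 0.07382972] [[-2.530e-02  9.997e-01  1.100e-03]
 [ 9.997e-01  2.530e-02  2.000e-04]
 [ 2.000e-04  1.100e-03 -1.000e+00]] [-0.56249799 -0.18061407  4.56666799] [-0.10566228  0.18334707  0.03430715] 0.02732799523253643
```

play_rows(offset=[[0, 0, -5], [0, 0, -10], [0, 0, -15], [0, 0, -20], [0, 0, -25], [0, 0, -25], [0, 0, -25], [0, 0, -25], [0, 0, -25], [0, 0, 0]], delta_rot=[[0, 0, 0], [0, 0, 0], [0, 0, 0], [0, 0, 0], [0, 0, 0], [0, 0, 0], [0, 0, 0], [0, 0, 0], [0, 0, 0], [0, 0, 0]], hand=[-1, -1, -1, -1, -1, -1, -1, -1, -1, -1], squeeze=60)

```text
time_s: 6.6
eef_pos: [0.4546, 0.2296, 0.2521]
tool_rot: [2.191, 2.247, 0.009]
contact_force: [0.3, 0.1, -1.0]
width: 0.0275
```

Run:
```python
from h import *
s=state();print(s['eef_pos'],s['contact_force'],s['width'])
plan([.51,-.03,.25],toolR(1.5),vmax=40)
```

```text
[0.45464512 0.22959316 0.25205334] [ 0.34493637  0.05071986 -0.95992146] 0.027450958537675704
7 rows [[-37.3, 7.0, 0.3], [-37.2, 6.9, 0.2], [-37.3, 7.0, 0.3], [-37.3, 6.9, 0.3], [-37.3, 7.0, 0.3], [-37.3, 6.9, 0.2], [-37.2, 6.9, 0.3]] rot [0.05, -0.01, -0.01] end err mm [-0.04  0.04  0.01]
```

play_rows(offset=[[-37, 7, 0], [-37, 7, 0], [-37, 7, 0], [-37, 7, 0], [-37, 7, 0], [-37, 7, 0], [-37, 7, 0], [0, 0, 0], [0, 0, 0]], delta_rot=[[0, 0, 0], [0, 0, 0], [0, 0, 0], [0, 0, 0], [0, 0, 0], [0, 0, 0], [0, 0, 0], [0, 0, 0], [0, 0, 0]], hand=[-1, -1, -1, -1, -1, -1, -1, -1, -1])

```text
time_s: 7.5
eef_pos: [0.5079, -0.0293, 0.2471]
tool_rot: [-2.194, -2.245, 0.002]
contact_force: [-1.1, 0.0, -2.2]
width: 0.0271
```

Run:
```python
from h import *
im,K,T=snap('wrist','w5');s=state();print(s['time_s'],s['eef_pos'],s['tool_rot'],s['contact_force'],s['width'])
u,v=proj(K,T,[.511,.021,.032]);print(u,v)
h=cv2.cvtColor(im,cv2.COLOR_RGB2HSV);H,S,V=[h[...,i].astype(int) for i in range(3)]
b=((H>100)&(H<125)&(S>120)).astype(np.uint8);n,l,st,c=cv2.connectedComponentsWithStats(b)
i=[i for i in range(1,n) if st[i,0]<=u<=st[i,0]+st[i,2] and st[i,1]<=v<=st[i,1]+st[i,3]];print(st[i],c[i])
x,y,w,hh=st[i[0],:4]
m=np.zeros_like(b);m[y+4:y+hh-4,x+4:x+w-4]=1-b[y+4:y+hh-4,x+4:x+w-4]
cs=cv2.findContours(m,cv2.RETR_EXTERNAL,cv2.CHAIN_APPROX_NONE)[0];cn=max(cs,key=cv2.contourArea)
e=cv2.fitEllipse(cn);print(e,plane(K,T,*e[0],.032),plane(K,T,*e[0],.026))
cv2.imwrite('pics/w5b.png',cv2.resize(im,(800,600),interpolation=cv2.INTER_CUBIC)[...,::-1])
```

```text
7.55 [ 0.50782279 -0.02849078  0.24731604] [-2.19280709e+00 -2.24698349e+00  1.37342218e-03] [-0.55243232  0.34882167 -1.14382319] 0.02740298430798724
262.66389775750935 122.00002755801088
[[ 230   87   64   65 2642]] [[260.0651022  116.81869796]]
((261.4231262207031, 120.575927734375), (38.15144729614258, 39.27599334716797), 171.00497436523438) [0.50954918 0.02254605 0.032     ] [0.50960668 0.02206886 0.026     ]
```

View pics/w5b.png

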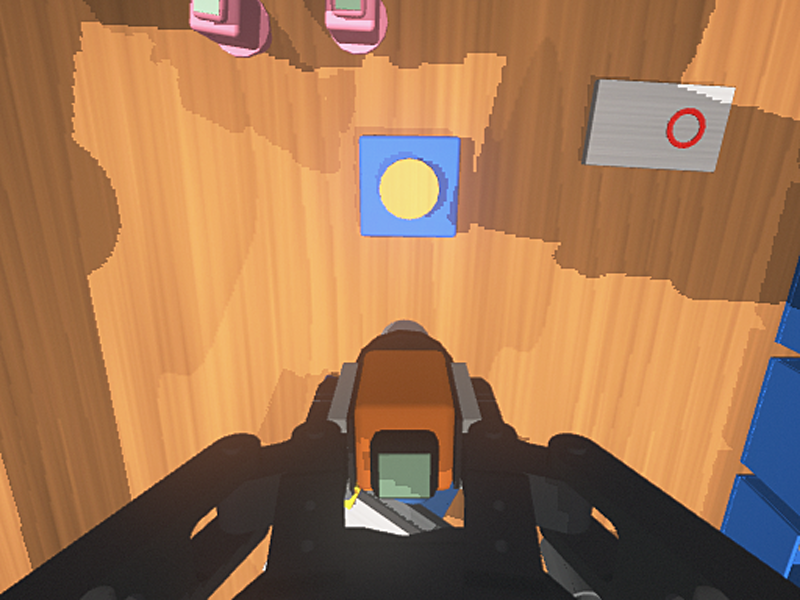

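Run:
```python
from h import *
im,K,T=load('w5');p=np.array([0.50782279,-0.02849078,0.24731604]);R=Ro.from_rotvec([-2.19280709,-2.24698349,1.37342218e-03])
def tp(u,v,zt):
    c,d=ray(K,T,(u+.5)*.64-.5,(v+.5)*.64-.5);c=R.inv().apply(c-p);d=R.inv().apply(d);return (c+d*(zt-c[2])/d[2])*1e3
f=lambda g:(53.8-g)/1e3  # gauge height mm -> tool z
print('screen',tp(405,475,f(84)).round(1), 'TCP offset in tool')
print('head L/R far edge',tp(371,432,f(84)).round(1),tp(437,432,f(84)).round(1))
print('grip top far corners',tp(357,405,f(75)).round(1),tp(456,405,f(75)).round(1))
print('grip bottom far corners',tp(368,349,f(35)).round(1),tp(444,349,f(35)).round(1))
print('flange far',tp(406,330,f(32.5)).round(1),'nose far',tp(405,321,f(2)).round(1))
```

```text
screen [ -0.1   0.2 -30.2] TCP offset in tool
head L/R far edge [ 12.5  -8.1 -30.2] [ 12.5   8.1 -30.2]
grip top far corners [ 14.6 -12.3 -21.2] [ 14.5  13.6 -21.2]
grip bottom far corners [ 12.5 -12.5  18.8] [12.5 13.8 18.8]
flange far [18.6  0.7 21.3] nose far [10.3  0.4 51.8]
```

Run:
```python
from h import *
plan([.510,.0222,.125],toolR(1.5),n=4)
```

```text
4 rows [[12.6, 0.9, 30.6], [12.7, 0.9, 30.6], [12.6, 0.9, 30.6], [12.7, 0.9, 30.5]] rot [-0.03, -0.01, -0.03] end err mm [-0.    0.04  0.04]
```

play_rows(offset=[[12.5, 1, 30], [12.5, 1, 30], [12.5, 1, 30], [12.5, 1, 20], [0.5, 0, 12], [0, 0, 0], [0, 0, 0], [0, 0, 0]], delta_rot=[[0, 0, 0], [0, 0, 0], [0, 0, 0], [0, 0, 0], [0, 0, 0], [0, 0, 0], [0, 0, 0], [0, 0, 0]], hand=[-1, -1, -1, -1, -1, -1, -1, -1])

```text
time_s: 8.35
eef_pos: [0.5123, 0.0215, 0.1276]
tool_rot: [2.192, 2.247, 0.002]
contact_force: [-0.3, -0.3, -1.5]
width: 0.0273
```

Run:
```python
from h import *
for i in range(3): vision.snapshot('wrist');s=state();print(s['time_s'],s['eef_pos'].round(4),s['contact_force'].round(2))
print(Ro.from_rotvec(s['tool_rot']).as_matrix().round(4))
plan([.510,.0222,.106],toolR(1.5),n=1)
```

```text
8.4 [0.5123 0.0214 0.1276] [-1.16  0.27 -0.61]
8.45 [0.5122 0.0214 0.1275] [ 0.01  0.5  -2.32]
8.5 [0.5121 0.0214 0.1273] [-0.54  0.44 -1.9 ]
[[-2.450e-02  9.997e-01  2.000e-03]
 [ 9.997e-01  2.450e-02 -4.000e-04]
 [-5.000e-04  2.000e-03 -1.000e+00]]
1 rows [[0.9, -2.1, 21.3]] rot [0.11, 0.03, -0.1] end err mm [-0.02  0.04  0.01]
```

play_rows(offset=[[1, -2, 10], [0, 0, 8], [0, 0, 4], [0, 0, 3], [0, 0, 2], [0, 0, 0], [0, 0, 0]], delta_rot=[[0.1, 0, 0], [0, 0, 0], [0, 0, 0], [0, 0, 0], [0, 0, 0], [0, 0, 0], [0, 0, 0]], hand=[-1, -1, -1, -1, -1, -1, -1])

```text
time_s: 9.2
eef_pos: [0.5093, 0.0228, 0.0995]
tool_rot: [-2.193, -2.248, 0.002]
contact_force: [-0.9, 0.2, 1.1]
width: 0.0272
```

Run:
```python
from h import *
a,K,T=snap('scene','s1');s=state();print(s['time_s'],s['eef_pos'],s['contact_force'])
b,Kt,Tt=snap('top','t1')
x,y=int(proj(K,T,[.51,.022,.05])[0])-40,int(proj(K,T,[.51,.022,.05])[1])-45
cv2.imwrite('pics/c3.png',cv2.resize(a[y:y+75,x:x+80],(800,750//1)[:2],interpolation=cv2.INTER_CUBIC)[:600,:,::-1]);print(x,y)
```

```text
9.25 [0.50938273 0.02284159 0.09956016] [-0.84237866  0.60118962 -0.21336229]
218 131
```

View pics/c3.png

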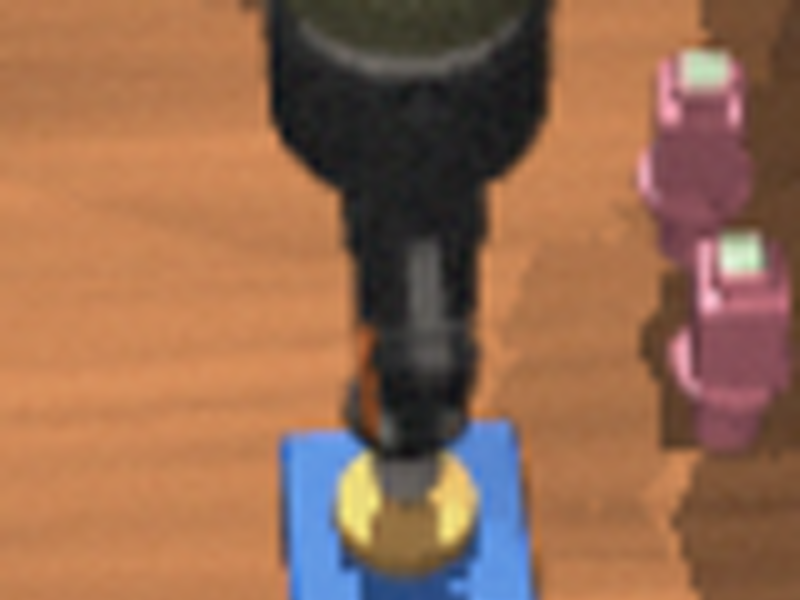

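The nose stands centred over the disc (disc about (407,510), nose x about 408 in the crop), and contact is just starting. Next I press about 4 mm and dwell.

play_rows(offset=[[0, 0, 1], [0, 0, 1], [0, 0, 1], [0, 0, 1], [0, 0, 0], [0, 0, 0]], delta_rot=[[0, 0, 0], [0, 0, 0], [0, 0, 0], [0, 0, 0], [0, 0, 0], [0, 0, 0]], hand=[-1, -1, -1, -1, -1, -1])

```text
time_s: 9.9
eef_pos: [0.5094, 0.0228, 0.0955]
tool_rot: [-2.193, -2.249, 0.002]
contact_force: [-0.6, 0.5, 3.1]
width: 0.0272
```

Run:
```python
from h import *
for i in range(3): vision.snapshot('wrist');s=state();print(s['time_s'],s['eef_pos'].round(4),s['contact_force'].round(2),s['torque'].round(3))
print(Ro.from_rotvec(s['tool_rot']).as_matrix()[:,2].round(4))
```

```text
9.95 [0.5094 0.0228 0.0955] [-0.05  0.65  2.72] [ 0.013  0.205 -0.01 ]
10.0 [0.5095 0.0228 0.0955] [-0.95 -0.23  2.58] [0.045 0.173 0.027]
10.05 [0.5095 0.0228 0.0955] [-0.73  0.67  2.05] [ 0.037  0.145 -0.027]
[-1.2e-03 -2.0e-04 -1.0e+00]
```

play_rows(offset=[[0, 0, 0], [0, 0, 0], [0, 0, 0], [0, 0, 0], [0, 0, 0], [0, 0, 0], [0, 0, 0], [0, 0, 0], [0, 0, 0], [0, 0, 0]], delta_rot=[[0, 0, 0], [0, 0, 0], [0, 0, 0], [0, 0, 0], [0, 0, 0], [0, 0, 0], [0, 0, 0], [0, 0, 0], [0, 0, 0], [0, 0, 0]], hand=[-1, -1, -1, -1, -1, -1, -1, -1, -1, -1])

```text
time_s: 11.05
eef_pos: [0.5094, 0.0228, 0.0953]
tool_rot: [-2.193, -2.249, 0.002]
contact_force: [-0.1, -0.4, 3.3]
width: 0.0273
```

play_rows(offset=[[0, 0, 0], [0, 0, -2], [0, 0, -4], [0, 0, -10], [0, 0, -20], [0, 0, -35], [0, 0, -35], [0, 0, -35], [0, 0, 0], [0, 0, 0]], delta_rot=[[0, 0, 0], [0, 0, 0], [0, 0, 0], [0, 0, 0], [0, 0, 0], [0, 0, 0], [0, 0, 0], [0, 0, 0], [0, 0, 0], [0, 0, 0]], hand=[-1, -1, -1, -1, -1, -1, -1, -1, -1, -1])

```text
time_s: 12.05
eef_pos: [0.5096, 0.0228, 0.237]
tool_rot: [-2.193, -2.249, 0.001]
contact_force: [-0.3, 0.0, -1.3]
width: 0.027
```

Run:
```python
from h import *
s=state();print(s['time_s'],s['eef_pos'],s['contact_force'],s['width'])
t=np.radians(21.8);h=np.radians(-22.5);n=np.array([-np.sin(t)*np.cos(h),-np.sin(t)*np.sin(h),np.cos(t)])
m=np.array([.4764,-.2386,.1038]);print(n)
R=toolR(-22.5,n)
q,C=plan(m+n*(.0678+.05),R,vmax=40)
print((m+n*(.0678+.05)).round(4),R.as_rotvec())
```

```text
12.05 [0.50957618 0.02282878 0.23703268] [-0.27733206  0.0098459  -1.342308  ] 0.02700419917630643
[-0.34309914  0.14211632  0.92848583]
7 rows [[-34.7, -11.4, 3.4], [-35.2, -9.5, 3.3], [-35.8, -7.6, 3.2], [-36.0, -5.6, 3.3], [-36.4, -3.7, 3.4], [-36.4, -1.7, 3.7], [-36.4, 0.2, 4.0]] rot [-3.07, -0.65, 3.38] end err mm [-0.02  0.03  0.03]
[ 0.436  -0.2219  0.2132] [2.33625794 1.56103765 0.30060847]
```

play_rows(offset=[[-34.5, -11.5, 3], [-35, -9.5, 3], [-36, -7.5, 3], [-36, -5.5, 3], [-36.5, -3.5, 4], [-36.5, -2, 4], [-36.5, 0, 4], [0, 0, 0], [0, 0, 0], [0, 0, 0]], delta_rot=[[-3.07, -0.65, 3.38], [-3.07, -0.65, 3.38], [-3.07, -0.65, 3.38], [-3.07, -0.65, 3.38], [-3.07, -0.65, 3.38], [-3.07, -0.65, 3.38], [-3.07, -0.65, 3.38], [0, 0, 0], [0, 0, 0], [0, 0, 0]], hand=[-1, -1, -1, -1, -1, -1, -1, -1, -1, -1])

```text
time_s: 13.05
eef_pos: [0.4353, -0.2209, 0.2117]
tool_rot: [2.339, 1.564, 0.298]
contact_force: [0.1, -0.1, -1.0]
width: 0.0273
```

Run:
```python
from h import *
im,K,T=snap('wrist','w6');s=state();print(s['time_s'],s['eef_pos'],s['contact_force'],s['width'])
R=Ro.from_rotvec(s['tool_rot']);z=-R.as_matrix()[:,2];print('axis',z,'tilt',np.degrees(np.arccos(z[2])),'head',np.degrees(np.arctan2(z[1],z[0]))-180)
print('tip',s['eef_pos']-z*.0678,proj(K,T,[.4764,-.2386,.1038]))
cv2.imwrite('pics/w6b.png',cv2.resize(im[60:324,80:432],(800,600),interpolation=cv2.INTER_CUBIC)[...,::-1])
```

```text
13.1 [ 0.43572905 -0.22085536  0.21209227] [-0.3903843  -0.0808842  -0.70541068] 0.027443397552785822
axis [-0.34062973  0.14054504  0.92963352] tilt 21.622240755712895 head -22.421217572486512
tip [ 0.45882374 -0.23038431  0.14906312] [261.60234829 191.09858103]
```

View pics/w6b.png

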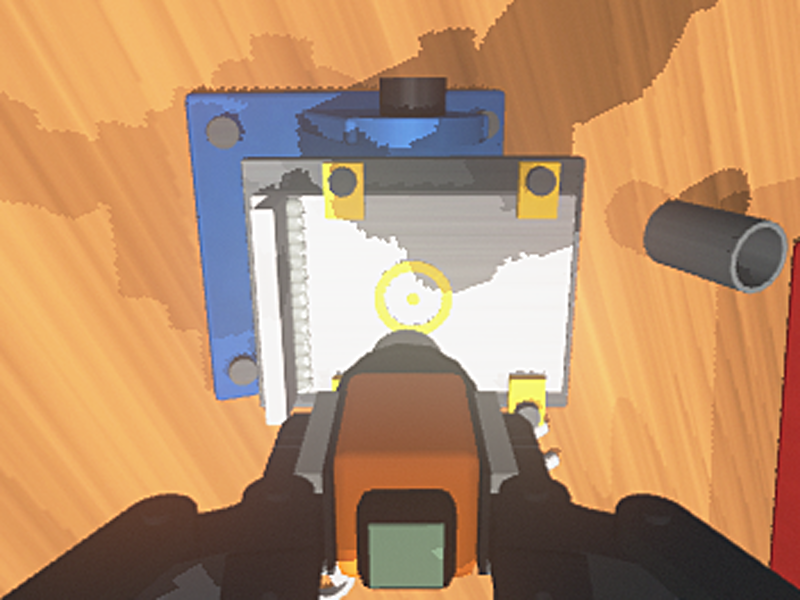

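The dot is at (261.6,191.3), exactly where predicted. I'll refine the tilt with the bolts over all four wrist views.

Run:
```python
from h import *
L={k:load(k) for k in('w1','w2','w3','w6')}
k=.375
a=lambda x,y:(*L['w2'][1:],(306+(x+.5)*k-.5,96+(y+.5)*k-.5))
b=lambda x,y:(*L['w3'][1:],(81+(x-400+.5)*k-.5,97+(y+.5)*k-.5))
c=lambda x,y:(*L['w1'][1:],((x+.5)*.64-.5,(y+.5)*.64-.5))
e=lambda x,y:(*L['w6'][1:],(80+(x+.5)*.44-.5,60+(y+.5)*.44-.5))
B=[[c(362,210),a(142,87),b(517,87),e(342,181)],[c(474,215),a(367,93),b(681,92),e(541,180)],[c(365,346),a(120,322),b(548,324)],[c(466,363),a(320,350),b(702,349),e(528,413)]]
Q=[]
for o in B: r=tri(o);Q.append(r[0]);print((r[0]*1e3).round(1),r[1])
Q=np.array(Q);m=Q.mean(0);n=np.linalg.svd(Q-m)[2][2];n*=np.sign(n[2]);print(n,np.degrees(np.arccos(n[2])),np.degrees(np.arctan2(n[1],n[0]))-180,((Q-m)@n*1e3).round(2))
# grip-top fronts: clamp corners again with w6, w1 not read
# tray top edge corners at far side in w6/w2/w3: left (43,65)/(473,63)/(244,158)
for o in ([a(43,65),b(473,64),e(244,158)],): print(tri(o))
im=L['w6'][0];o=cv2.resize(im[95:245,180:345],None,fx=3.6,fy=3.6,interpolation=cv2.INTER_CUBIC)
d=tri([(*L['w1'][1:],(258.2,180.3)),(*L['w2'][1:],(381.4,175.)),(*L['w3'][1:],(155.3,176.)),(*L['w6'][1:],(261.6,191.3))]);print('mark',d)
```

```text
[ 469.7 -186.8  100. ] [np.float64(0.4), np.float64(0.3), np.float64(0.3), np.float64(0.4)]
[ 530.3 -210.9  126.5] [np.float64(0.2), np.float64(0.1), np.float64(0.1), np.float64(0.0)]
[ 434.9 -271.3  101.2] [np.float64(0.1), np.float64(0.4), np.float64(0.3)]
[ 495.6 -296.1  126.3] [np.float64(0.5), np.float64(0.4), np.float64(0.5), np.float64(0.4)]
[-0.3375438   0.14371673  0.93027398] 21.52243550835304 -23.062952077986125 [-0.37  0.37  0.38 -0.37]
(array([ 0.44462143, -0.17009876,  0.06960487]), [np.float64(0.4), np.float64(0.6), np.float64(0.8)])
mark (array([ 0.47631238, -0.23866755,  0.10370243]), [np.float64(0.1), np.float64(0.2), np.float64(0.0), np.float64(0.1)])
```

```bash
cat > ap.py <<'E'
from h import *
m=np.array([.4763,-.2387,.1037])
t=np.radians(21.6);h=np.radians(-22.6);n=np.array([-np.sin(t)*np.cos(h),-np.sin(t)*np.sin(h),np.cos(t)])
E
python3 - <<'E'
from ap import *
plan(m+n*(.0676+.012),toolR(-22.6,n),n=3)
E
```

```text
3 rows [[-0.3, 0.4, 12.5], [-0.3, 0.5, 12.5], [-0.3, 0.4, 12.5]] rot [0.01, -0.02, 0.05] end err mm [ 0.02  0.01 -0.  ]
```

play_rows(offset=[[-0.3, 0.4, 12.5], [-0.3, 0.5, 12.5], [-0.3, 0.4, 8], [0, 0, 4.5], [0, 0, 0], [0, 0, 0], [0, 0, 0]], delta_rot=[[0, 0, 0], [0, 0, 0], [0, 0, 0], [0, 0, 0], [0, 0, 0], [0, 0, 0], [0, 0, 0]], hand=[-1, -1, -1, -1, -1, -1, -1])

```text
time_s: 13.8
eef_pos: [0.4495, -0.2286, 0.1789]
tool_rot: [2.336, 1.561, 0.299]
contact_force: [0.2, -0.3, -2.2]
width: 0.0276
```

Run:
```python
from ap import *
F=[]
for i in range(4): vision.snapshot('top');s=state();F.append(s['contact_force']@n)
z=-Ro.from_rotvec(s['tool_rot']).as_matrix()[:,2]
print(s['time_s'],'Fn',np.round(F,2),'angle err',np.degrees(np.arccos(z@n)))
d=s['eef_pos']-z*.0676-m;print('tip-m along n',d@n*1e3,'lateral',(d-n*(d@n))*1e3)
plan(m+n*(.0676+.002),toolR(-22.6,n),n=3)
```

```text
14.0 Fn [-1.04 -1.37 -2.53 -0.75] angle err 0.15712978150618023
tip-m along n 12.799053492399127 lateral [ 0.48476861 -1.38920043  0.38856634]
3 rows [[0.4, -0.3, 3.6], [0.3, -0.3, 3.6], [0.4, -0.3, 3.6]] rot [0.05, 0.01, 0.03] end err mm [ 0.    0.02 -0.01]
```

Free-air bias along n is about -1.4 N. I'll correct the lateral offset and approach to just above contact.

play_rows(offset=[[1.1, -0.9, 4], [0, 0, 4], [0, 0, 3], [0, 0, 1.5], [0, 0, 0], [0, 0, 0], [0, 0, 0]], delta_rot=[[0.15, 0, 0], [0, 0, 0], [0, 0, 0], [0, 0, 0], [0, 0, 0], [0, 0, 0], [0, 0, 0]], hand=[-1, -1, -1, -1, -1, -1, -1])

```text
time_s: 14.7
eef_pos: [0.4531, -0.2288, 0.1664]
tool_rot: [2.339, 1.563, 0.297]
contact_force: [-0.6, 1.5, -0.6]
width: 0.0272
```

```bash
cat > chk.py <<'E'
from ap import *
F=[]
for i in range(5): vision.snapshot('top');s=state();F.append(s['contact_force']@n)
R=Ro.from_rotvec(s['tool_rot']);z=-R.as_matrix()[:,2]
print(s['time_s'],'Fn',np.round(F,2),'angle err',np.degrees(np.arccos(z@n)),s['width'])
d=s['eef_pos']-z*.0676-m;print('tip-m in tool axes mm',R.inv().apply(d)*1e3)
E
python3 chk.py
```

```text
14.95 Fn [ 0.23 -0.66  0.62 -0.14  0.34] angle err 0.03135384434366708 0.027167068661924216
tip-m in tool axes mm [ 0.14076888 -0.34414574 -0.02389594]
```

Contact sits at the predicted height. Now I press 5 mm.

play_rows(offset=[[0, 0, 1], [0, 0, 1], [0, 0, 1], [0, 0, 1], [0, 0, 1], [0, 0, 0], [0, 0, 0], [0, 0, 0]], delta_rot=[[0, 0, 0], [0, 0, 0], [0, 0, 0], [0, 0, 0], [0, 0, 0], [0, 0, 0], [0, 0, 0], [0, 0, 0]], hand=[-1, -1, -1, -1, -1, -1, -1, -1])

```text
time_s: 15.75
eef_pos: [0.4549, -0.2297, 0.162]
tool_rot: [2.339, 1.563, 0.297]
contact_force: [-2.2, 2.1, 2.4]
width: 0.0272
```

```bash
python3 chk.py
python3 - <<'E'
from ap import *
im,K,T=snap('wrist','w7');a,Ka,Ta=snap('scene','s2')
A=cv2.resize(im[110:290,150:360],(467,400),interpolation=cv2.INTER_CUBIC)
u,v=map(int,proj(Ka,Ta,m));B=cv2.resize(a[v-45:v+35,u-33:u+33],(330,400),interpolation=cv2.INTER_CUBIC)
cv2.imwrite('pics/c4.png',np.hstack([A,B])[...,::-1]);print(proj(K,T,m),u,v)
E
```

```text
16.0 Fn [3.17 4.18 2.98 3.78 3.82] angle err 0.017210545015575257 0.027184180085759055
tip-m in tool axes mm [ 0.11594882 -0.16844222  4.95852321]
[259.83871876 214.45216073] 169 161
```

View pics/c4.png

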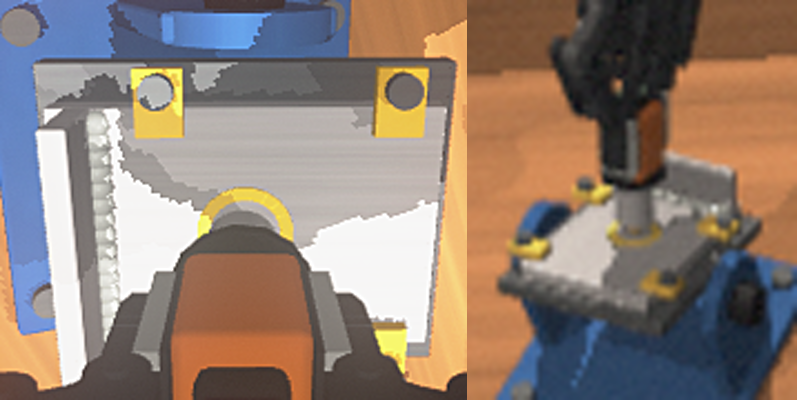

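The tip stands in the middle of the ring, with the ring arc symmetric about the nose. Force is about 5.0 N, which is half travel, and the gauge is square to the face. Handing in.

```bash
python3 -c "
from cell import job
print(job.finish_job())"
```

```text
the job is handed in; nothing more can be done
None
```

I took the orange gauge out of its stand and zeroed it on the brass disc. It now rests pressed on the yellow ring, still held in the gripper, and the job is handed in. It used about 16 s of the 48 s.

- **Zeroing:** The tip was held upright on the middle of the disc for about 1.5 s, pushed in about 4 mm at about 4.3 N.
- **Final position:** By the arm's pose and my measured mark, the tip is within about 0.2 mm of the ring's middle, plus about 1–2 mm of camera calibration error. The last pictures show the nose centred in the ring.
- **Press:** The tip is pushed in about 5.0 mm at about 5.0 N, which is half its travel.
- **Squareness:** The gauge is within 0.02° of the face direction I used, a tilt of 21.6°. My separate tilt estimates ran from 21.2° to 22.8°, so the true error could be up to about 1°.
- **Disc position:** The views disagreed by up to about 5 mm on the disc's centre. The close wrist view and the top view agreed to about 2 mm, so I used those, and the scene picture at contact showed the nose centred.
- **Rest of the bench:** The wrist and scene pictures show nothing disturbed, but I did not measure the other objects or the bed again at the end.

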